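# Turn the trivet onto its feet against the bench guard

### The arm

A 6-joint arm with a two-finger parallel gripper is mounted at the origin on the work surface; the furniture and walls round the work are solid. World frame = base frame: x ahead of the robot, y to its left, z up, the work surface at z = 0. Lengths are in mm, angles in rad, forces in N, time in s.
With the tool pointing down it reaches from about 350 to 875 mm from the base axis. Payload 4.2 kg.
Tool frame: the origin (TCP) lies at the very end of the fingers, on their centre line; the grasp point (between the pads) lies 19 mm behind it (arm.grip_point_offset is the distance from the TCP to the grasp point, in mm); z points along the fingers, y is the direction in which the jaws open and shut (so a half turn about z gives the same grasp; the last joint's range is limited). The gripper opens to 85 mm and grips with 20 to 120 N. Pads are 22 mm wide; open, the fingers measure 114 mm over their backs; the gripper's body (76 mm by 85 mm) begins 54 mm behind the grasp point. The pads swing forward as they close: fully open they stand 13 mm farther back than shut.
Start: joints at [1.575, 0.385, 0.008, 0, -1.194, -0.259], TCP at [157.501, 604.808, 231.312] pointing down, gripper open.
Joint ranges: [-3.14, 3.14], [-1.21, 2.06], [-1.07, 1.41], [-3.16, 2.05], [-2.99, -0.16], [-3.1, 3.1]. Speed limits (rad/s): [2.79, 2.79, 3.14, 3.14, 3.14, 3.14].

### API

Orientations are given as a unit quaternion [x, y, z, w].
In Python, from bench import arm gives the robot as it stands.
- The arm moves only by the tool drive_tool, never from a script. Its argument "steps" is a list of rows, each a list of 5 numbers: the shift along the tool's x, y, z in m, then the turn about the tool's z in degrees, then the finger opening in m, from 0 to 0.0854. A call has 1 to 20 rows; each row shifts and turns the commanded pose from where the row before left it, along the tool's axes as they then stand; what a row does not reach is not made up. A row lasts 1/10 s, in which the tool goes at most 50 mm and 8.59 degrees, less where a joint would pass 70% of its speed; a pose out of reach is approached as far as the arm can. A call is refused whole if a number of a shift passes 0.05 or a number of a turn 8.59, either way. A call with a gripper value outside its range is refused whole. The fingers move at their own pace and stop on an object; the grip force is fixed at half the most. Time passes only in rows, so rows that do not move let the fingers close. It gives the time, the measured TCP pose, the force and the opening at its end, in the units of the state.
- arm.read_state(): the state, without advancing time (a new reading comes with each control period).
- arm.get_image(name): name is "scene" or "top" or "wrist"; returns (picture, depth): 480x640x3 uint8, blue, green, red; 480x640 float32, mm along the optical axis (not along the pixel's ray), 0 where there is no reading.
- arm.camera_params(name): a dict with "K" (3x3 intrinsics, pixels), "world_to_cam" (4x4, takes a point from world to camera coordinates); the wrist camera has in their place "mount" (4x4, takes a point from camera to tool coordinates, whose origin is the TCP and whose axes are the flange's). Camera axes: x right, y up, looking along -z (the intrinsics and any distortion apply to the point x, -y, -z); pixel columns grow to the right and rows downward; lengths in mm; the calibration is good to about 2 mm. A picture is of the moment at which its call begins: read the wrist's pose just before it. camera_params takes no time and is no camera call.
- arm.job_done(): hands the job in, once; it reports no verdict.
The state is a dict: "clock": time; "joints": joint angles; "joint_vel": joint speeds; "joint_efforts": joint torques, N m; "position": TCP position; "ee_rot": TCP orientation; "contact_force": force on the tool from outside, world axes, zero at the start; "wrist_torque": the same for the moment, N m; "gripper_width": finger opening in mm.
Only numpy, scipy, OpenCV 4.12 (cv2) and the standard library are available. Lean on these libraries where they do the work, as an engineer would, in place of code of your own. Each camera call takes 0.05 s, during which the arm holds its last target.

### The job

The square wooden trivet is lying upside down with its four cork feet in the air. Push it up against the sloping foot of the steel guard until it stands on edge, leaning on the guard, then tip its top back over so that it lies flat on the table on its feet, and leave the round trivet where it is.

Things in the scene. Friction and masses are not known exactly. Their poses are not given: they have to be found in the camera images.
- trivet: Square dark-wood trivet, 110 x 110 mm, slab 10 mm thick, about 0.14 kg, loose, lying upside down on the table. Four cork feet (18 mm across, 6 mm high) stand on its upper face, 38 mm from the middle in x and y. Origin mid-slab; x, y along its sides, z out of the face with the feet (up at the start). One side is nearly parallel to the guard, 10 to 50 mm short of its slope.
- guard: Low polished steel wall, fixed, 180 mm long (its y), 60 mm high. Origin on the table under the front of its top edge; x points from the trivet's side into the wall, z up. Its front starts on the table at x = -36 mm with a 42 degree foot, 16 mm high, then a steep face (67 degrees) to the top at x = 0. The front is slippery (friction 0.15): a flat thing pushed squarely at it slides up it.
- guard_top (a point): Middle of the guard's rounded top hem: 60 mm above the table, hem x = 0 to 8 mm. The trivet pushed up stays leaning here, at about 57 degrees, its lower edge at the foot of the slope, its top edge about 25 mm behind x = 0 and 30 mm above the hem. Behind the guard are only low struts and a 4 mm flat foot (to x = 55 mm); else free space. Axes as the guard's.
- round_trivet: Bystander: round trivet of the same wood, 90 mm across, 16 mm high, already the right way up on its cork feet, to the right of the square one as the robot sees it, and clear of it. Origin mid-slab, 11 mm above the table. Leave it alone.

How it is judged:
By the outcome, as a careful person would: the job done as asked, in the order asked, and still so for the second after the job is handed in, with the robot touching nothing.
It also fails if it takes over 43 s, if anything falls off the work surface, if the arm or the gripper's body presses on something with over 40 N, if the wrist force passes 120 N, or if a joint passes its speed limit or range.

## Working session

There is one attempt and no reset: what is moved stays moved. The work goes in short steps, Python scripts to look and compute and a tool call to move; the robot and the scene stay as the last step left them, time stands still between calls to the robot, and variables do not carry over. Pictures are saved under pics/ and viewed, and the job is handed in when it is done.

Besides the shell and the picture viewer there is one more tool, called in YAML: its name, and indented under it one key for each argument. drive_tool: Moves the arm, as the interface text tells. Its arguments: {"type":"object","properties":{"steps":{"type":"array"}},"required":["steps"]}

```bash
ls; mkdir -p pics; python3 - <<'E'
from bench import arm
import cv2,numpy as np
s=arm.read_state();print(s)
for n in("scene","top"):
    p,d=arm.get_image(n);cv2.imwrite(f"pics/{n}0.png",p);np.save(f"pics/{n}0.npy",d)
    print(n,arm.camera_params(n))
print(arm.camera_params("wrist"))
E
```

```text
pics
{'clock': 0.0, 'joints': array([ 1.57458355e+00,  3.85551917e-01,  6.58725271e-03, -5.44726699e-04,
       -1.19395702e+00, -2.58605037e-01]), 'joint_vel': array([-3.14485040e-04, -1.25307916e-03, -4.82707586e-05,  1.76641153e-03,
        1.26381739e-04,  1.53862705e-05]), 'joint_efforts': array([-6.30422733e-05, -3.92282724e+01,  1.88398755e+01,  4.18608651e+00,
       -4.68423881e-03,  4.50082553e-06]), 'position': array([157.36189379, 604.25018561, 230.20248504]), 'ee_rot': array([ 9.91881093e-01, -1.27164085e-01, -1.11950610e-04,  1.08666097e-03]), 'contact_force': array([ 0.24959254, -0.05710655, -0.57049095]), 'wrist_torque': array([-0.02179206,  0.06660953, -0.00207925]), 'gripper_width': 85.3034494410875}
scene {'K': array([[486.45438115,   0.        , 316.16401753],
       [  0.        , 486.45438115, 239.58568171],
       [  0.        ,   0.        ,   1.        ]]), 'world_to_cam': array([[ 5.17724024e-01, -8.55481267e-01, -1.06600159e-02,
        -3.31158407e+02],
       [ 3.71158964e-01,  2.13358486e-01,  9.03725168e-01,
        -2.47145871e+02],
       [-7.70845547
[... 487 characters left out ...]
5.73902764e+02],
       [-7.79571824e-02,  8.52112107e-03,  9.96920292e-01,
        -8.79449558e+02],
       [ 0.00000000e+00,  0.00000000e+00,  0.00000000e+00,
         1.00000000e+00]])}
{'K': array([[376.74924792,   0.        , 324.74881196],
       [  0.        , 376.74924792, 236.83088139],
       [  0.        ,   0.        ,   1.        ]]), 'mount': array([[ 9.10453972e-04,  9.66192488e-01,  2.57820184e-01,
         6.48205451e+01],
       [ 9.99999505e-01, -7.76257073e-04, -6.22293285e-04,
        -1.46850371e-01],
       [-4.01120356e-04,  2.57820623e-01, -9.66192717e-01,
        -1.42639795e+02],
       [ 0.00000000e+00,  0.00000000e+00,  0.00000000e+00,
         1.00000000e+00]])}
```

View pics/scene0.png

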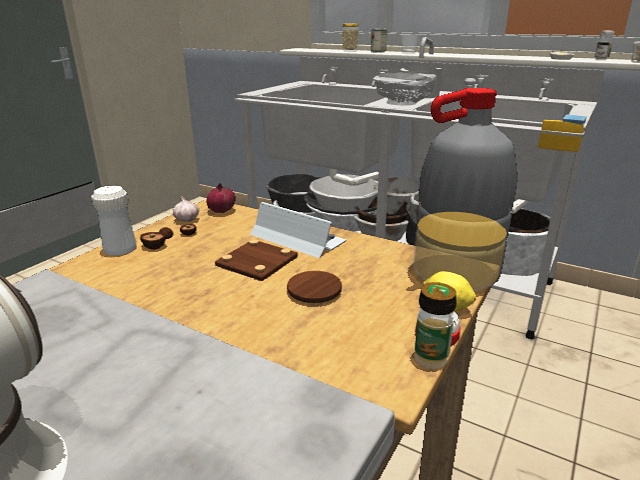

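View pics/top0.png

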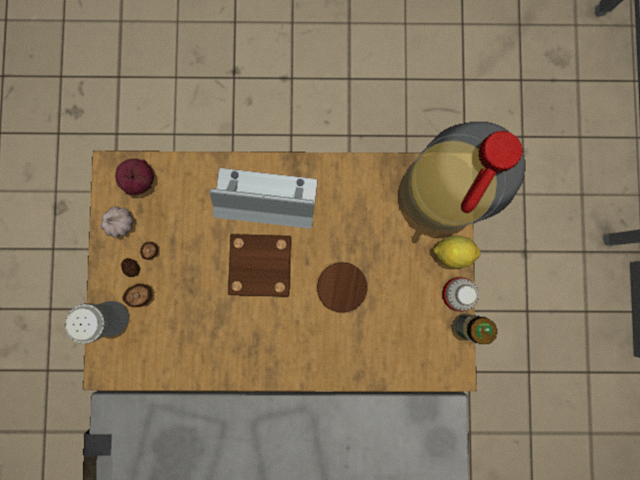

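The top view shows the square trivet at about px (260,265) with its four feet up. The guard is beyond it (212–315, 170–228), and the round trivet is at (342,287). Next I'll measure them.

```bash
cat > h.py <<'E'
import numpy as np,cv2
from bench import arm
def ray(n,px,z):
    c=arm.camera_params(n);K=c["K"];M=c["world_to_cam"];R=M[:3,:3];t=M[:3,3]
    px=np.atleast_2d(np.array(px,float));d=np.c_[(px[:,0]-K[0,2])/K[0,0],-(px[:,1]-K[1,2])/K[1,1],-np.ones(len(px))]@R
    o=-R.T@t;k=(z-o[2])/d[:,2];return o+d*k[:,None]
def cloud(n,d):
    c=arm.camera_params(n);K=c["K"];M=c["world_to_cam"];v,u=np.mgrid[:480,:640]
    P=np.stack([(u-K[0,2])/K[0,0]*d,-(v-K[1,2])/K[1,1]*d,-d],-1)
    return (P-M[:3,3])@M[:3,:3]
E
python3 - <<'E'
from h import *
im=cv2.imread("pics/top0.png");d=np.load("pics/top0.npy");P=cloud("top",d)
g=im.astype(int)
dark=((g.sum(2)<210)&(g[...,2]>g[...,0])).astype(np.uint8)*255
dark=cv2.morphologyEx(dark,cv2.MORPH_CLOSE,np.ones((5,5)));dark=cv2.morphologyEx(dark,cv2.MORPH_OPEN,np.ones((5,5)))
cs,_=cv2.findContours(dark[:, :],cv2.RETR_EXTERNAL,cv2.CHAIN_APPROX_NONE)
for c in cs:
    a=cv2.contourArea(c)
    x,y,w,h=cv2.boundingRect(c)
    if a<1200 or y<200 or y>300 or x<200 or x>380: continue
    r=cv2.minAreaRect(c);b=cv2.boxPoints(r);z=10 if x<300 else 16
    W=ray("top",b,z);print(a,r);print(W.round(1),np.linalg.norm(np.diff(W,axis=0),axis=1).round(1),W.mean(0).round(1))
    print("depth z",np.median(P[y+10:y+h-10,x+10:x+w-10,2]))
# guard: pts with z>3 in window
win=np.zeros((480,640),bool);win[160:240,200:325]=1
Z=P[...,2]
print("table z",np.median(Z[240:280,300:315]))
for lo,hi in((52,70),(30,34),(14,18),(4,8)):
    m=win&(Z>lo)&(Z<hi);Q=P[m];
    if len(Q)>20:
        q=Q[:,:2];mu=q.mean(0);u,s,vt=np.linalg.svd(q-mu,full_matrices=False);e=vt[0]*np.sign(vt[0,1]);pr=(q-mu)@e
        print(lo,hi,len(Q),mu.round(1),e.round(3),np.percentile(pr,[0,1,99,100]).round(1))
print([np.round(P[r,265],1).tolist() for r in range(160,234,3)])
# feet
foot=((g[...,2]>130)&(g[...,2]-g[...,0]>40)).astype(np.uint8)[230:302,222:298]
n,l,st,ce=cv2.connectedComponentsWithStats(foot)
for s,c in zip(st,ce):
    if 40<s[4]<250: print(s,ray("top",c+[222,230],16).round(1))
E
```

```text
1893.5 ((341.5, 287.0), (48.0, 49.0), 90.0)
[[ 528.4  -44.8   16. ]
 [ 528.9 -131.8   16. ]
 [ 444.4 -131.6   16. ]
 [ 443.9  -45.3   16. ]] [87.  84.5 86.4] [486.4 -88.4  16. ]
depth z 15.058819190552583
3167.0 ((259.285400390625, 264.9401550292969), (60.92369842529297, 61.19387435913086), 1.5481576919555664)
[[471.4 112.7  10. ]
 [580.3 111.9  10. ]
 [578.1   2.8  10. ]
 [469.1   4.7  10. ]] [108.9 109.1 109. ] [524.7  58.   10. ]
depth z 8.900814705214973
table z -0.947160898680121
52 70 633 [640.6  51.1] [0.108 0.994] [-90.1 -87.4  87.1  89. ]
30 34 139 [629.3  49.2] [0.114 0.993] [-87.1 -86.3  87.2  91.8]
14 18 204 [621.7  52.2] [0.118 0.993] [-89.  -88.3  87.7  89.6]
4 8 864 [639.9  47.1] [-0.03  1.  ] [-92.3 -88.5  90.4 120.8]
[[717.2, 51.6, -2.0], [711.4, 51.4, -0.6], [706.1, 51.5, -2.2], [700.5, 51.4, -2.3], [695.1, 51.4, -3.0], [688.6, 50.9, 1.7], [683.1, 50.8, 1.4], [677.6, 50.8, 1.3], [671.6, 50.4, 3.8], [666.4, 50.5, 2.1], [660.6, 50.3, 3.9], [655.3, 50.4, 2.3], [641.1, 45.0, 57.5], [636.2, 45.2, 55.5], [632.7, 46.2, 44.2], [628.3, 46.7, 38.1], [624.8, 47.8, 25.2], [620.4, 48.5, 17.5], [615.6, 48.8, 12.7], [610.9, 49.3, 6.7], [605.6, 49.3, 5.9], [601.1, 50.1, -2.9], [595.5, 49.9, -1.7], [590.0, 49.8, -1.5], [584.8, 50.1, -4.8]]
[12  8 10 10 72] [[563.4  95.5  16. ]]
[55 10  9  9 69] [[561.8  19.5  16. ]]
[10 51 10 10 74] [[487.4  97.2  16. ]]
[53 53 10  9 70] [[485.8  21.1  16. ]]
```

drive_tool:
  steps:
    - [0, 0, 0, -8.25, 0.026]
    - [0.0225, 0.0335, 0, 0, 0.026]
    - [0.0225, 0.0335, 0, 0, 0.026]
    - [0.0225, 0.0335, 0, 0, 0.026]
    - [0.0225, 0.0335, 0, 0, 0.026]
    - [0.0225, 0.0335, 0, 0, 0.026]
    - [0.0225, 0.0335, 0, 0, 0.026]
    - [0.0225, 0.0335, 0, 0, 0.026]
    - [0.0225, 0.0335, 0, 0, 0.026]
    - [0.0225, 0.0335, 0, 0, 0.026]
    - [0.0225, 0.0335, 0, 0, 0.026]
    - [0.0225, 0.0335, 0, 0, 0.026]
    - [0.0225, 0.0335, 0, 0, 0.026]
    - [0.0225, 0.0335, 0, 0, 0.026]
    - [0.0225, 0.0335, 0, 0, 0.026]
    - [0.0225, 0.0335, 0, 0, 0.026]
    - [0, 0, 0.03, 0, 0.026]
    - [0, 0, 0, 0, 0.026]

```text
clock: 1.9
position: [434.9, 65.9, 198.0]
ee_rot: [0.998, -0.057, -0.004, 0.002]
contact_force: [-1.7, -0.6, -0.5]
gripper_width: 25.9
```

drive_tool:
  steps:
    - [0, -0.002, 0.04, 0, 0.026]
    - [0, 0, 0.04, 0, 0.026]
    - [0, 0, 0.04, 0, 0.026]
    - [0, 0, 0.04, 0, 0.026]
    - [0, 0, 0.02, 0, 0.026]
    - [0, 0, 0, 0, 0.026]
    - [0, 0, 0, 0, 0.026]

```text
clock: 2.6
position: [438.3, 71.0, 22.1]
ee_rot: [0.999, -0.054, 0.0, -0.0]
contact_force: [0.4, -0.2, 0.9]
gripper_width: 25.8
```

```bash
python3 - <<'E'
from h import *
s=arm.read_state();print(s['position'],s['contact_force'])
p,d=arm.get_image("scene");cv2.imwrite("pics/s1.png",cv2.resize(p[150:350,150:400],None,fx=3,fy=3)[:600])
E
```

```text
[438.25400848  70.97394706  22.07052943] [ 0.41570775 -0.15793726  0.86096802]
```

View pics/s1.png

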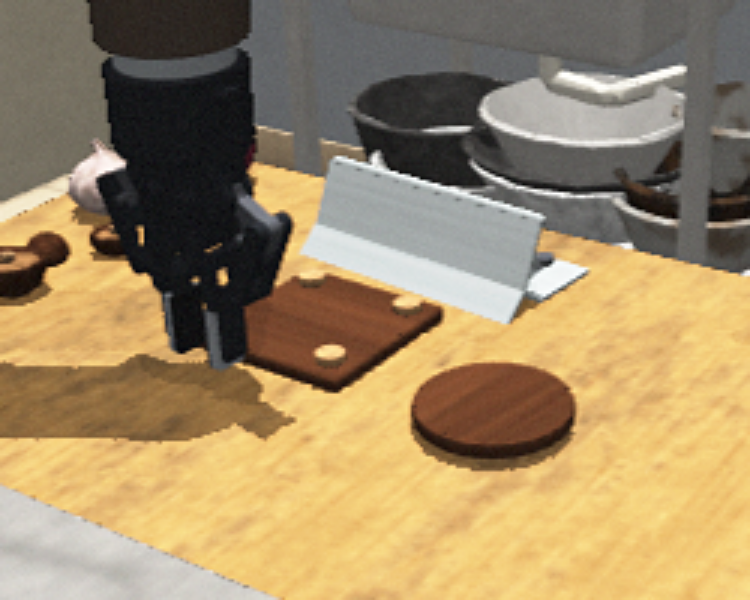

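The two fingertips, at about (190,350) in this crop, are behind the near edge and just above the table. I'll lower them gently.

drive_tool:
  steps:
    - [0, 0.003, 0.005, 0, 0.026]
    - [0, 0, 0.005, 0, 0.026]
    - [0, 0, 0.004, 0, 0.026]
    - [0, 0, 0.002, 0, 0.026]
    - [0, 0, 0, 0, 0.026]

```text
clock: 3.15
position: [437.1, 66.9, 5.1]
ee_rot: [0.998, -0.055, -0.0, 0.0]
contact_force: [0.0, -0.0, 0.4]
gripper_width: 26.2
```

drive_tool:
  steps:
    - [0, 0, 0.0015, 0, 0.026]
    - [0, 0, 0.0015, 0, 0.026]
    - [0, 0, 0, 0, 0.026]

```text
clock: 3.45
position: [437.2, 67.0, 2.2]
ee_rot: [0.998, -0.055, -0.0, 0.0]
contact_force: [-0.2, 0.5, 0.8]
gripper_width: 26.0
```

drive_tool:
  steps:
    - [0, 0, 0.001, 0, 0.026]
    - [0.007, 0, 0, 0, 0.026]
    - [0.007, 0, 0, 0, 0.026]
    - [0.006, 0, 0, 0, 0.026]
    - [0.006, 0, 0, 0, 0.026]
    - [0.006, 0, 0, 0, 0.026]
    - [0.006, 0, 0, 0, 0.026]
    - [0.006, 0, 0, 0, 0.026]
    - [0.006, 0, 0, 0, 0.026]
    - [0, 0, 0, 0, 0.026]

```text
clock: 4.45
position: [487.9, 61.6, 1.2]
ee_rot: [0.998, -0.056, 0.0, -0.0]
contact_force: [-0.9, 0.0, -0.4]
gripper_width: 25.9
```

```bash
python3 - <<'E'
from h import *
s=arm.read_state();print(s['position'],s['contact_force'])
p,d=arm.get_image("scene");cv2.imwrite("pics/s2.png",cv2.resize(p[150:350,150:400],None,fx=3,fy=3)[:600])
p,d=arm.get_image("top");cv2.imwrite("pics/t2.png",cv2.resize(p[150:320,190:390],None,fx=3.5,fy=3.5))
E
```

```text
[487.8865621   61.56556964   1.23359281] [-0.90197393  0.01016336 -0.38278398]
```

View pics/s2.png

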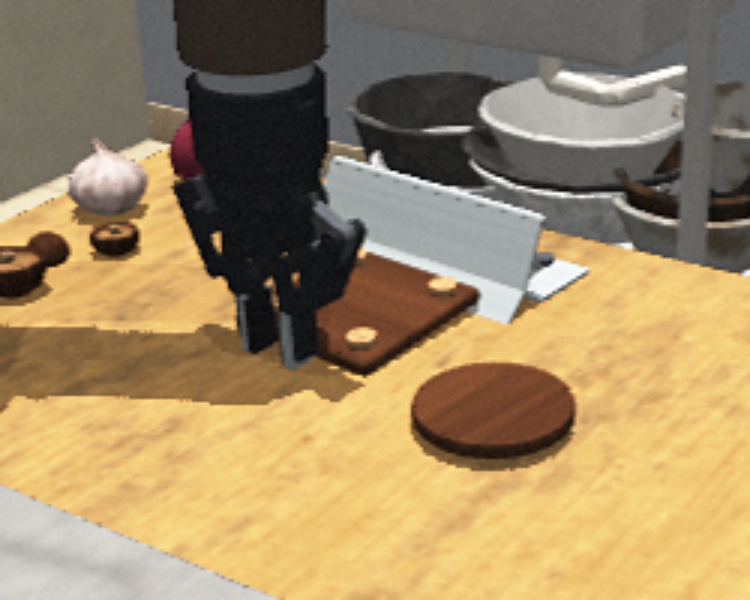

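View pics/t2.png

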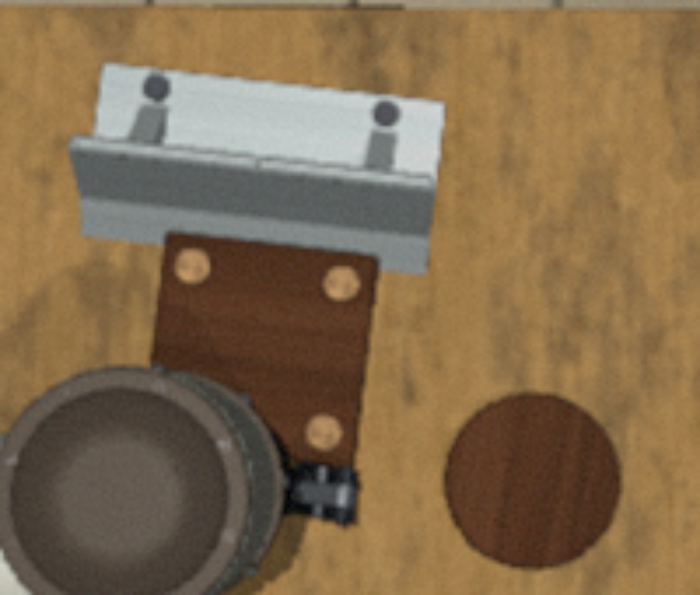

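The trivet is now square with the guard, and its far edge is at the slope. I'll keep pushing.

drive_tool:
  steps:
    - [0.005, 0, 0, 0, 0.026]
    - [0.005, 0, 0, 0, 0.026]
    - [0.005, 0, 0, 0, 0.026]
    - [0.005, 0, 0, 0, 0.026]
    - [0.005, 0, 0, 0, 0.026]
    - [0.005, 0, 0, 0, 0.026]
    - [0.005, 0, 0, 0, 0.026]
    - [0.005, 0, 0, 0, 0.026]
    - [0, 0, 0, 0, 0.026]

```text
clock: 5.45
position: [528.4, 57.4, 1.5]
ee_rot: [0.998, -0.055, 0.001, -0.0]
contact_force: [-0.7, -0.3, -0.0]
gripper_width: 25.7
```

```bash
python3 - <<'E'
from h import *
s=arm.read_state();print(s['position'],s['contact_force'])
p,d=arm.get_image("scene");cv2.imwrite("pics/s3.png",cv2.resize(p[150:350,150:400],None,fx=3,fy=3)[:600])
E
```

```text
[528.37969286  57.37808124   1.51575725] [-6.97804471e-01 -3.11373756e-01 -6.45564932e-05]
```

View pics/s3.png

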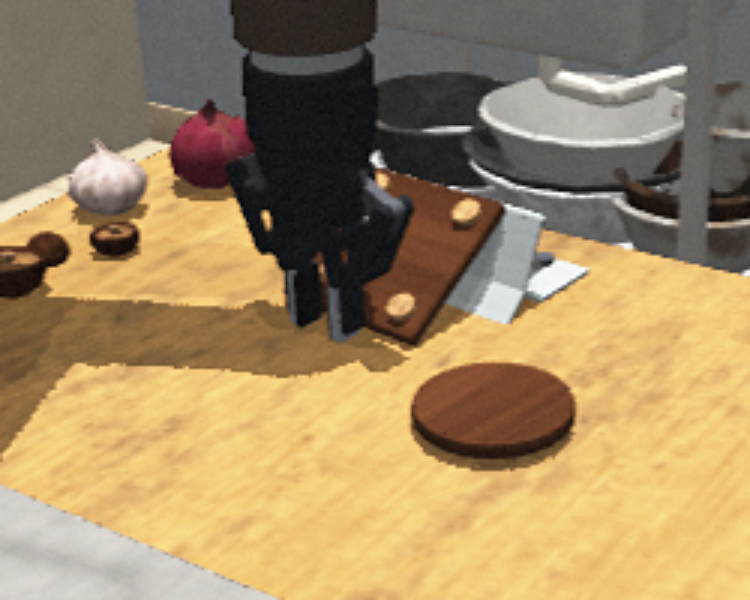

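drive_tool:
  steps:
    - [0.005, 0, 0, 0, 0.026]
    - [0.005, 0, 0, 0, 0.026]
    - [0.005, 0, 0, 0, 0.026]
    - [0.005, 0, 0, 0, 0.026]
    - [0.005, 0, 0, 0, 0.026]
    - [0.005, 0, 0, 0, 0.026]
    - [0.004, 0, 0, 0, 0.026]
    - [0.004, 0, 0, 0, 0.026]
    - [0.004, 0, 0, 0, 0.026]
    - [0, 0, 0, 0, 0.026]

```text
clock: 6.5
position: [569.3, 52.5, 1.4]
ee_rot: [0.998, -0.055, 0.0, -0.0]
contact_force: [-0.3, -0.3, 0.1]
gripper_width: 25.8
```

```bash
python3 - <<'E'
from h import *
s=arm.read_state();print(s['position'],s['contact_force'])
p,d=arm.get_image("scene");cv2.imwrite("pics/s4.png",cv2.resize(p[150:350,150:400],None,fx=3,fy=3)[:600])
E
```

```text
[569.26012656  52.49928502   1.37438155] [-0.3140423  -0.34012798  0.11976157]
```

View pics/s4.png

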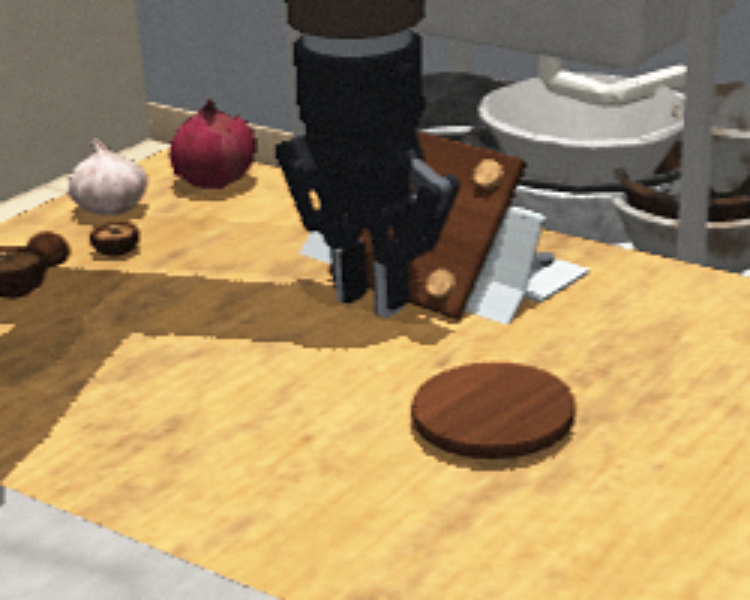

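drive_tool:
  steps:
    - [0.003, 0, 0, 0, 0.026]
    - [0.003, 0, 0, 0, 0.026]
    - [0.002, 0, 0, 0, 0.026]
    - [0, 0, 0, 0, 0.026]

```text
clock: 6.95
position: [576.7, 51.6, 1.3]
ee_rot: [0.998, -0.055, 0.0, -0.0]
contact_force: [-0.7, 0.2, -1.2]
gripper_width: 26.0
```

drive_tool:
  steps:
    - [0.002, 0, 0, 0, 0.026]
    - [0.002, 0, 0, 0, 0.026]
    - [0, 0, 0, 0, 0.026]

```text
clock: 7.25
position: [580.7, 51.1, 1.3]
ee_rot: [0.998, -0.055, 0.0, 0.0]
contact_force: [-0.3, 0.2, 0.3]
gripper_width: 26.1
```

```bash
python3 - <<'E'
from h import *
s=arm.read_state();print(s['position'],s['contact_force'])
p,d=arm.get_image("scene");cv2.imwrite("pics/s5.png",cv2.resize(p[150:350,150:400],None,fx=3,fy=3)[:600])
E
```

```text
[580.67019339  51.1300967    1.2899724 ] [-0.31875229  0.20999728  0.2993697 ]
```

View pics/s5.png

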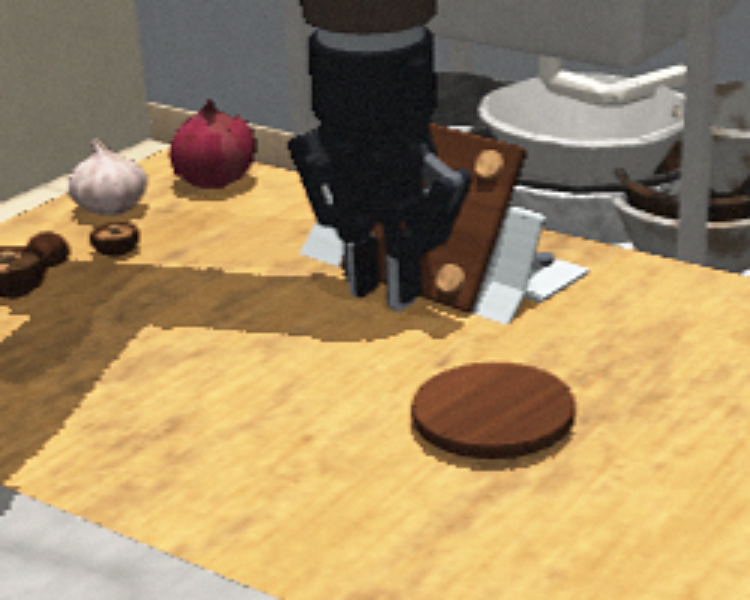

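drive_tool:
  steps:
    - [0.002, 0, 0, 0, 0.026]
    - [0.001, 0, 0, 0, 0.026]
    - [0, 0, 0, 0, 0.026]

```text
clock: 7.6
position: [582.6, 50.7, 1.2]
ee_rot: [0.998, -0.056, -0.001, 0.0]
contact_force: [-4.4, 1.6, 1.2]
gripper_width: 26.3
```

Force has risen to 4.4 N, so the trivet is seated. I'll back off and look.

drive_tool:
  steps:
    - [-0.002, 0, 0, 0, 0.026]
    - [-0.01, 0, 0, 0, 0.026]
    - [-0.02, 0, 0, 0, 0.026]
    - [-0.03, 0, 0, 0, 0.026]
    - [-0.03, 0, -0.02, 0, 0.02]
    - [-0.03, 0, -0.04, 0, 0.0]
    - [-0.03, 0, -0.05, 0, 0.0]
    - [0, 0, -0.05, 0, 0.0]
    - [0, 0, -0.03, 0, 0.0]
    - [0, 0, 0, 0, 0]

```text
clock: 8.6
position: [439.2, 68.5, 189.5]
ee_rot: [0.998, -0.055, 0.006, -0.003]
contact_force: [0.7, -0.3, -0.6]
gripper_width: 0.0
```

```bash
python3 - <<'E'
from h import *
s=arm.read_state();print(s['position'],s['contact_force'])
p,d=arm.get_image("scene");cv2.imwrite("pics/s6.png",cv2.resize(p[150:350,150:400],None,fx=3,fy=3)[:600])
p,d=arm.get_image("top");cv2.imwrite("pics/t6.png",cv2.resize(p[150:320,190:390],None,fx=3.5,fy=3.5))
P=cloud("top",d);g=p.astype(int)
m=np.zeros((480,640),bool);m[150:240,200:325]=1
wood=m&(g.sum(2)<230)&(g[...,2]>g[...,0]+15)&(P[...,2]>60)
O=np.array([636.6,51.5]);ex=np.array([.994,-.111]);ey=np.array([.111,.994])
Q=P[wood];print(len(Q))
q=np.c_[(Q[:,:2]-O)@ex,(Q[:,:2]-O)@ey,Q[:,2]]
print(np.percentile(q,[1,50,99],axis=0).round(1))
for a in range(60,100,5):
    k=(q[:,2]>a)&(q[:,2]<a+5)
    if k.sum()>5: print(a,k.sum(),q[k].mean(0).round(1),np.percentile(q[k,1],[2,98]).round(1))
hi=q[q[:,2]>85]; print(np.polyfit(hi[:,1],hi[:,0],1),hi.max(0))
E
```

```text
[439.22776129  68.54142975 189.4840514 ] [ 0.72418946 -0.31352405 -0.55063843]
1136
[[-122.1 -102.7   60.6]
 [   6.   -11.5   83.9]
 [  19.5   42.5  921.9]]
60 137 [ -6.6 -12.3  62.6] [-63.2  40.6]
65 141 [-3.5 -7.7 67.5] [-62.3  42. ]
70 108 [ -0.6 -15.5  72.2] [-62.3  41.2]
75 101 [  2.7 -10.   77.3] [-62.   42.2]
80 107 [ 5.7 -9.9 82.5] [-61.7  39.9]
85 128 [ 8.6 -9.2 87.6] [-59.7  41.7]
90 223 [ 13.6 -10.9  92.9] [-61.3  39.7]
95 176 [ 16.1 -10.7  96.5] [-62.5  41.1]
[ 0.27424841 13.26842083] [ 20.2755717   43.37551117 921.88383763]
```

View pics/s6.png

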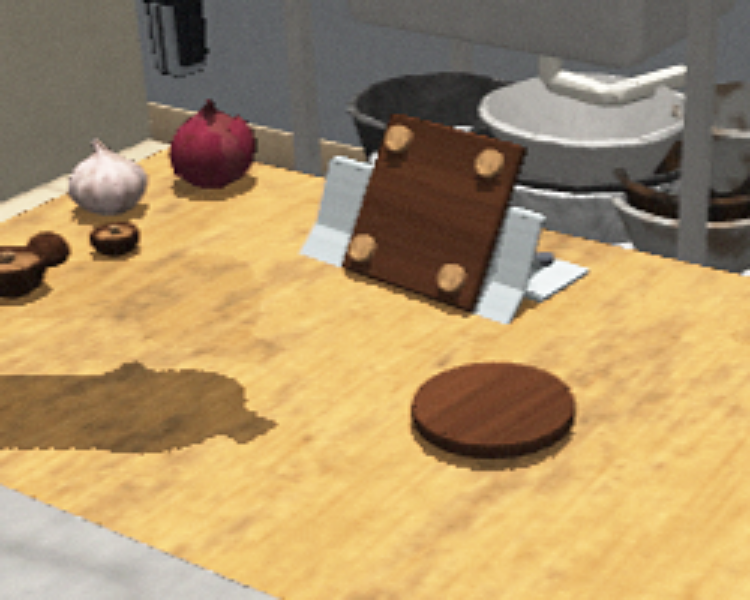

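View pics/t6.png

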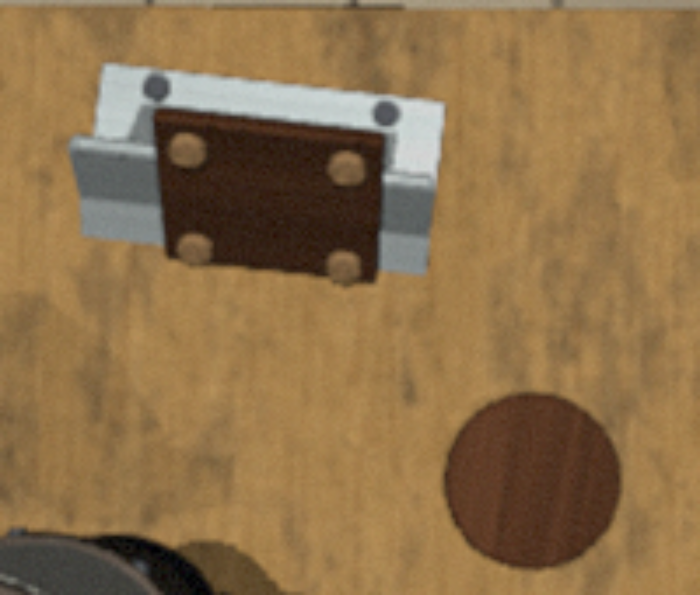

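The trivet leans squarely on the guard. Its top edge is at guard x of about 20, y from -62 to 41, and z of about 96. I'll move the closed fingers over it to behind the top edge.

drive_tool:
  steps:
    - [0.037, 0.0055, 0, 0, 0]
    - [0.037, 0, 0, 0, 0]
    - [0.037, 0, 0, 0, 0]
    - [0.037, 0, 0, 0, 0]
    - [0.037, 0, 0, 0, 0]
    - [0.037, 0, 0, 0, 0]
    - [0.038, 0, 0, 0, 0]
    - [0, 0, 0, 0, 0]
    - [0, 0, 0, 0, 0]

```text
clock: 9.6
position: [693.6, 32.5, 180.5]
ee_rot: [0.998, -0.056, -0.003, 0.001]
contact_force: [0.4, 0.3, 0.1]
gripper_width: 0.0
```

drive_tool:
  steps:
    - [0, -0.002, 0.03, 0, 0]
    - [0, 0, 0.03, 0, 0]
    - [0, 0, 0.03, 0, 0]
    - [0, 0, 0.015, 0, 0]
    - [0, 0, 0, 0, 0]

```text
clock: 10.1
position: [692.0, 34.7, 76.4]
ee_rot: [0.998, -0.055, -0.003, 0.001]
contact_force: [0.6, -0.3, -0.3]
gripper_width: -0.2
```

```bash
python3 - <<'E'
from h import *
s=arm.read_state();print(s['position'],s['contact_force'])
p,d=arm.get_image("scene");cv2.imwrite("pics/s7.png",cv2.resize(p[150:350,150:400],None,fx=3,fy=3)[:600])
E
```

```text
[692.02926224  34.70646128  76.35212012] [ 0.64774107 -0.29376594 -0.25508576]
```

View pics/s7.png

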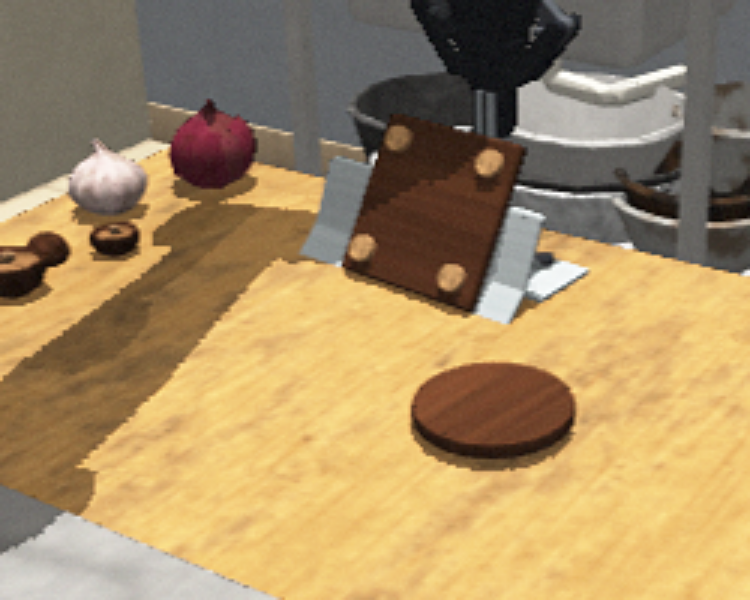

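The fingers are behind the top edge (about 490,130 in the crop). I'll pull back gently.

drive_tool:
  steps:
    - [-0.01, 0, 0, 0, 0]
    - [-0.008, 0, 0, 0, 0]
    - [-0.005, 0, 0, 0, 0]
    - [-0.005, 0, 0, 0, 0]
    - [-0.005, 0, 0, 0, 0]
    - [-0.005, 0, 0, 0, 0]
    - [-0.005, 0, 0, 0, 0]
    - [-0.005, 0, 0, 0, 0]
    - [0, 0, 0, 0, 0]

```text
clock: 11.05
position: [646.0, 40.2, 79.0]
ee_rot: [0.998, -0.055, -0.0, 0.0]
contact_force: [-0.2, -0.3, 0.7]
gripper_width: -0.0
```

```bash
python3 - <<'E'
from h import *
s=arm.read_state();print(s['position'],s['contact_force'])
p,d=arm.get_image("scene");cv2.imwrite("pics/s8.png",cv2.resize(p[150:350,150:400],None,fx=3,fy=3)[:600])
E
```

```text
[645.99386375  40.24516441  79.03395531] [-0.181037   -0.31879308  0.71980658]
```

View pics/s8.png

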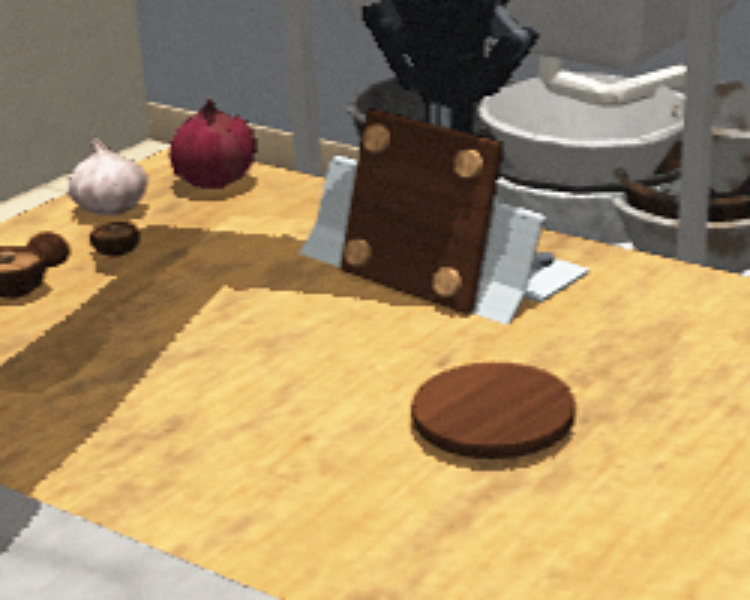

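drive_tool:
  steps:
    - [-0.005, 0, 0, 0, 0]
    - [-0.005, 0, 0, 0, 0]
    - [-0.005, 0, 0, 0, 0]
    - [-0.005, 0, 0, 0, 0]
    - [-0.005, 0, 0, 0, 0]
    - [0, 0, 0, 0, 0]

```text
clock: 11.7
position: [621.2, 43.0, 79.3]
ee_rot: [0.998, -0.055, -0.0, 0.0]
contact_force: [0.6, -0.3, 0.4]
gripper_width: 0.1
```

```bash
python3 - <<'E'
from h import *
s=arm.read_state();print(s['position'],s['contact_force'])
p,d=arm.get_image("scene");cv2.imwrite("pics/s9.png",cv2.resize(p[150:350,150:400],None,fx=3,fy=3)[:600])
E
```

```text
[621.18952707  43.04698521  79.2648588 ] [ 0.56026586 -0.29855917  0.40694034]
```

View pics/s9.png

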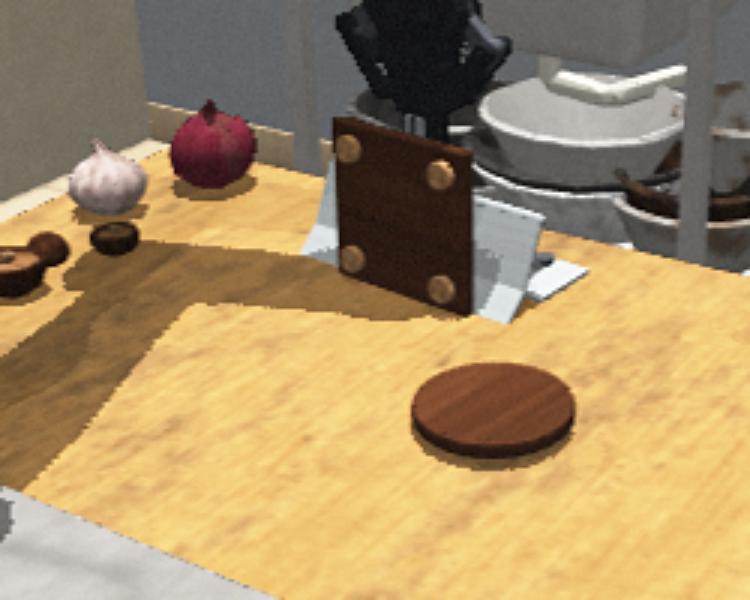

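drive_tool:
  steps:
    - [-0.004, 0, 0, 0, 0]
    - [-0.004, 0, 0, 0, 0]
    - [-0.004, 0, 0, 0, 0]
    - [-0.004, 0, 0, 0, 0]
    - [-0.004, 0, 0, 0, 0]
    - [-0.004, 0, 0, 0, 0]
    - [0, 0, 0, 0, 0]
    - [0, 0, 0, 0, 0]

```text
clock: 12.55
position: [598.2, 45.7, 79.3]
ee_rot: [0.998, -0.055, 0.0, -0.0]
contact_force: [0.6, 0.5, 0.2]
gripper_width: 0.4
```

```bash
python3 - <<'E'
from h import *
s=arm.read_state();print(s['position'],s['contact_force'])
p,d=arm.get_image("scene");cv2.imwrite("pics/s10.png",cv2.resize(p[150:350,150:400],None,fx=3,fy=3)[:600])
E
```

```text
[598.20336344  45.71858359  79.31801974] [0.57436748 0.46769112 0.17823532]
```

View pics/s10.png

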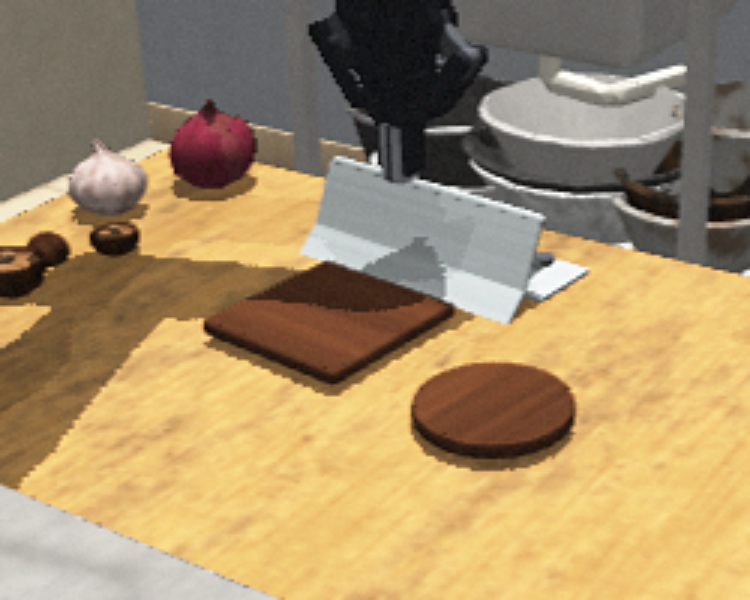

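It lies feet down in front of the guard. I'll move the arm clear and check it.

drive_tool:
  steps:
    - [0, 0, -0.03, 0, 0]
    - [0, 0, -0.05, 0, 0]
    - [0, 0, -0.05, 0, 0]
    - [0, -0.05, -0.03, 0, 0]
    - [0, -0.05, 0, 0, 0]
    - [0, -0.05, 0, 0, 0]
    - [0, -0.05, 0, 0, 0]
    - [0, -0.05, 0, 0, 0]
    - [0, 0, 0, 0, 0]
    - [0, 0, 0, 0, 0]

```text
clock: 13.6
position: [624.7, 288.3, 233.9]
ee_rot: [0.999, -0.054, -0.001, 0.0]
contact_force: [-0.4, -0.4, -0.2]
gripper_width: 0.2
```

```bash
python3 - <<'E'
from h import *
s=arm.read_state();print(s['position'],s['contact_force'])
p,d=arm.get_image("top");cv2.imwrite("pics/t11.png",cv2.resize(p[150:320,190:390],None,fx=3.5,fy=3.5));P=cloud("top",d)
g=p.astype(int)
dark=((g.sum(2)<225)&(g[...,2]>g[...,0])).astype(np.uint8)*255
dark=cv2.morphologyEx(dark,cv2.MORPH_OPEN,np.ones((5,5)))
cs,_=cv2.findContours(dark,cv2.RETR_EXTERNAL,cv2.CHAIN_APPROX_NONE)
O=np.array([636.6,51.5]);ex=np.array([.994,-.111])
for c in cs:
    x,y,w,h=cv2.boundingRect(c)
    if cv2.contourArea(c)<1200 or y<200 or y>310 or x<200 or x>380: continue
    r=cv2.minAreaRect(c);W=ray("top",cv2.boxPoints(r),16);print(r,W.mean(0).round(1),"guard x",((W[:,:2]-O)@ex).round(1))
    print("side",np.linalg.norm(np.diff(W,axis=0),axis=1).round(1))
    Q=P[y+6:y+h-6,x+8:x+w-8].reshape(-1,3)
    A=np.c_[Q[:,:2]-Q[:,:2].mean(0),np.ones(len(Q))];k=np.linalg.lstsq(A,Q[:,2],rcond=None)[0];print("plane slope deg",np.degrees(k[:2]).round(2),"z",k[2])
print("table",np.median(P[300:330,250:300,2]))
E
```

```text
[624.71367581 288.29849441 233.87813268] [-0.35602412 -0.43682801 -0.21445017]
((341.5, 287.5), (49.0, 49.0), 90.0) [485.5 -88.4  16. ] guard x [ -96.9  -86.7 -172.5 -182.5]
side [87.  86.3 86.3]
plane slope deg [13.48 45.38] z 19.806604127495152
((261.65869140625, 263.9010314941406), (61.92585754394531, 61.92586135864258), 6.709836959838867) [526.5  53.2  16. ] guard x [-164.4  -54.9  -54.9 -164.4]
side [109.5 110.2 109.5]
plane slope deg [ -3.37 -15.83] z 17.057869716851666
table -1.1263014114573393
```

View pics/t11.png

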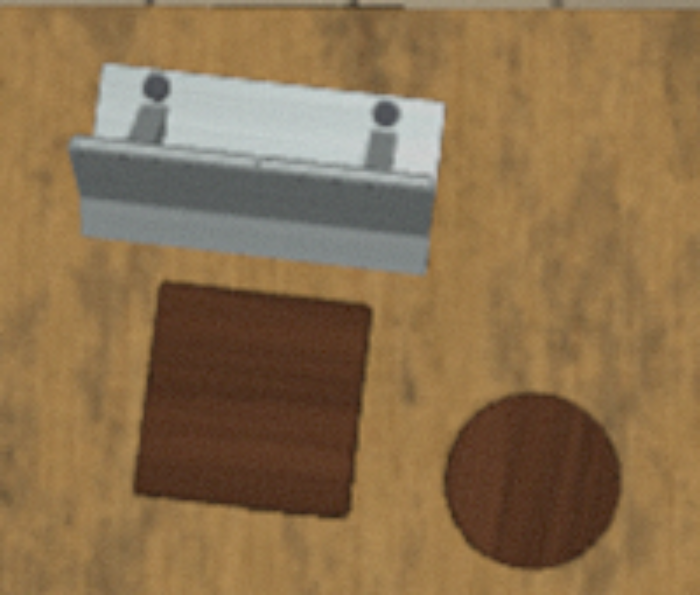

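The plane fit looks thrown off by missing depth readings, because the round trivet shows an impossible slope too. I'll repeat it with the invalid pixels removed, then hand in.

```bash
python3 - <<'E'
from h import *
p,d=arm.get_image("top");P=cloud("top",d)
for n,(r0,r1,c0,c1) in dict(square=(240,288,238,286),round=(272,302,327,357)).items():
    Q=P[r0:r1,c0:c1][d[r0:r1,c0:c1]>0];Q=Q[abs(Q[:,2]-np.median(Q[:,2]))<12]
    A=np.c_[Q[:,:2]-Q[:,:2].mean(0),np.ones(len(Q))];k=np.linalg.lstsq(A,Q[:,2],rcond=None)[0];print(n,len(Q),np.degrees(k[:2]).round(2),k[2].round(1))
arm.job_done()
E
```

```text
square 2297 [-0.07 -0.08] 14.9
round 894 [-0.08 -0.22] 15.0
the job is handed in; nothing more can be done
```

The square trivet now lies flat on its cork feet in front of the guard, and the job is handed in. I pushed it squarely up the guard's slope until it leaned on edge there. Then I pulled its top edge back from behind with the closed fingers until it tipped over, and moved the arm clear. It took about 14 s.

**Last checks:**
- **Square trivet:** the feet are out of sight underneath. The top face is level to within 0.1° and about 16 mm above the table. Its near side is about 19 mm clear of the guard's foot.
- **Round trivet:** it is within about 1 mm of where it started.
- **Forces:** the highest force reading I saw was about 5 N, when the trivet seated against the guard.

**Failed check:** my first flatness fit gave impossible slopes for both trivets, most likely because it included missing depth readings. I repeated it with those removed and got the figures above.

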